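# Isolate the air panel, then swing the selector to vent

## Robot

A 6-joint arm with a two-finger parallel gripper is mounted at the origin on a cart in front of the work surface, level with it; the furniture and walls round the work are solid. World frame = base frame: x ahead of the robot, y to its left, z up, the work surface at z = 0. Lengths are in m, angles in rad, forces in N, time in s.
With the tool pointing down it reaches from about 0.4 to 0.825 m from the base axis. Payload 7 kg.
Tool frame: the origin (TCP) lies at the very end of the fingers, on their centre line; the grasp point (between the pads) lies 19 mm behind it; z points along the fingers, y is the line along which they close (so a half turn about z gives the same grasp; the last joint's range is limited). The gripper opens to 88 mm and grips with 3 to 60 N. Pads are 19 mm wide; open, the fingers measure 130 mm over their backs; the gripper's body (78 mm by 193 mm) begins 47 mm behind the grasp point.
Start: joints at [-0.897, 0.359, 0.012, 0, -1.224, -0.288], TCP at [0.254, -0.625, 0.227] pointing down, gripper open.
Joint ranges: [-3.07, 3.07], [-1.43, 2.12], [-1.02, 1.25], [-3.03, 1.67], [-3.05, -0], [-3.03, 3.03]. Speed limits (rad/s): [2.39, 2.39, 3.01, 3.14, 3.14, 3.14].

## Interface

Orientations are given as a 3x3 rotation matrix whose columns are the frame's x, y, z axes.
In Python, from cell import sense, read_camera, close_job gives the robot as it stands. The module is installed in compiled form; this text tells all that it offers.
- The arm moves only by the tool send_rows, never from a script. Its argument "steps" is text: rows parted by semicolons, each of 6 numbers parted by spaces: the shift along the tool's x, y, z in m, then the turn, a rotation vector about the tool's x, y, z in rad. In form: x y z ax ay az; .... A call has 1 to 20 rows; each row is the pose to reach, as a shift and turn from the pose commanded when the call began, along the tool's axes at that moment; what a row does not reach only later rows make up. A row lasts 1/12 s, in which the tool goes at most 41.7 mm and 7.16 degrees, less where a joint would pass 70% of its speed; a pose out of reach is approached as far as the arm can. A call with a gripper value outside its range is refused whole. "hand" is the opening, from 0 (shut) to 1 (fully open), set as the call begins (left out, the last holds). The fingers move at their own pace and stop on an object; the grip force is fixed at half the most. Time passes only in rows, so rows that repeat a pose let the fingers close. It gives the time, the measured TCP pose, the force, the opening and the grip force at its end, in the units of the state.
- sense(): the state, without advancing time (a new reading comes with each control period).
- read_camera(name): name is "scene" or "top"; returns a dict with "color" (400x640x3 uint8, red, green, blue), "fx", "fy", "cx", "cy" (pixels), "rvec" (rotation vector, rad) and "tvec" (3), from world to camera coordinates, as OpenCV has them. Camera axes: x right, y down, z forward; pixel columns grow to the right and rows downward; lengths in m; the calibration is good to about 2 mm. A picture is of the moment at which its call begins. There is no depth.
- close_job(): hands the job in; it is judged then, once.
The state is a dict: "time_s": time; "qpos": joint angles; "joint_vel": joint speeds; "tau": joint torques, N m; "tcp_pos": TCP position; "ee_rot": TCP orientation; "contact_force": force on the tool from outside, world axes, zero at the start; "moment": the same for the moment, N m; "opening": opening from 0.0 (shut) to 1.0 (fully open); "grasp_force": force on a finger pad.
Only numpy, scipy, OpenCV 4.12 (cv2) and the standard library are available. Lean on these libraries where they do the work, as an engineer would, in place of code of your own. Each camera call takes 0.05 s, during which the arm holds its last target. There are 200 camera calls.

## Task

Make the bench air panel safe. First turn the red isolator crank clockwise (seen from above) until you feel it meet the plunger hidden inside, and push on steadily until the plunger is fully in and the crank comes up firm; only that draws the brass bolt and frees the blue selector crank. Then swing the blue crank anticlockwise as far as it goes, to its end stop, and let go; never put more than about 20 N on either crank, and leave the loose things round the panel where they lie.

Things in the scene. Friction and masses are not known exactly. Their poses are not given: they have to be found in the camera images.
- panel: grey panel fixed on the bench, 160 (x) x 320 (y) x 45 mm high; origin at the centre of its underside; x to its back edge (brass fittings), y to its left end, z up. Shafts: red isolator at y +80 mm, blue selector at y -80 mm. Between them a brass bolt lies under a clear guard; its end sits between two steel lugs and blocks the selector. Only the plunger inside draws it (10 mm).
- isolator_axis (a point): point on the red isolator's upright shaft, 94 mm over the bench, level with the knob's centre. The isolator turns with 1.5 N at the knob until it meets the hidden plunger; after that about 10 N for some 18 mm of knob travel (the plunger stays where it is pushed), then it comes up firm on rubber, 3 N more per mm. At 14 to 18 N it is surely home; over 25 N breaks it.
- isolator_knob (a point): centre of the red knob: upright round handle, diameter 18 mm, 50 mm tall (69 to 119 mm over the bench), on a flat red crank arm (20 mm wide, top at 68.5 mm), 68 mm from the shaft. It spins freely on the arm, so it can be held from above and led round the shaft without turning the hand.
- isolator (a joint): angle of the red isolator, rad: 0 = knob straight to the panel's front (-x), grows clockwise seen from above, towards the panel's left end. It meets the plunger somewhere between 0.85 and 1.6 rad: this differs from unit to unit and cannot be seen. It stays where it is left, or springs back a few mm, which does no harm.
- selector_axis (a point): point on the blue selector's upright shaft, 94 mm over the bench, level with the knob's centre
- selector_knob (a point): centre of the blue knob: same spinning handle and arm as the red one (diameter 18 mm, 50 mm tall, 68 mm from its shaft)
- selector (a joint): angle of the blue selector, rad: 0 = knob straight to the panel's front (-x), grows anticlockwise seen from above, towards the panel's right end. Blocked by the bolt after about 0.04 rad until the plunger is fully in; then turns with 4 N at the knob to a rubber end stop at 1.35 rad (3 N more per mm) and stays where left. Over 22 N at the knob breaks it.
- lock_ring: loose black steel ring, diameter 42 mm, 6 mm high, in front of the panel; bystander
- patch_tin: loose red tin box 46 x 66 x 17 mm, left of the panel; bystander
- lever_yellow: loose yellow tyre lever, 123 mm long, right of the panel; bystander
- driver_black: loose screwdriver with black handle, 180 mm long, farther right; bystander

How it is judged:
By the outcome, as a careful person would: the job done as asked, in the order asked, and still so for the second after the job is handed in, with the robot touching nothing.
It also fails if it takes over 70 s, if anything falls off the work surface, if the arm or the gripper's body presses on something with over 40 N, if the wrist force passes 120 N, or if a joint passes its speed limit or range.

## Working session

There is one attempt and no reset: what is moved stays moved. The work goes in short steps, Python scripts to look and compute and a tool call to move; the robot and the scene stay as the last step left them, time stands still between calls to the robot, and variables do not carry over. Pictures are saved under pics/ and viewed, at most 10 in all, crops included, and the job is handed in when it is done.

Besides the shell and the picture viewer there is one more tool, called after "Emit:" in YAML: its name, and indented under it one key for each argument. send_rows: Moves the arm, as the interface text tells. Its arguments: {"type":"object","properties":{"steps":{"type":"string"},"hand":{"type":"number"}},"required":["steps"]}

```bash
mkdir -p pics; python3 - <<'E'
from cell import sense, read_camera
import cv2
s=sense(); print(s)
for n in("scene","top"):
    d=read_camera(n); cv2.imwrite(f"pics/{n}0.png",d["color"][:,:,::-1]); print(n,d["fx"],d["cx"],d["cy"],d["rvec"],d["tvec"])
E
```

```text
{'time_s': 0.0, 'qpos': array([-8.96880635e-01,  3.59414733e-01,  1.10385429e-02, -3.34900400e-04,
       -1.22409989e+00, -2.88108959e-01]), 'joint_vel': array([ 0.00100666, -0.00106476, -0.00123407,  0.00055441,  0.00038994,
        0.00036098]), 'tau': array([ 3.01761529e-04, -5.82709837e+01,  2.93050110e+01,  6.99681491e+00,
        6.75234071e-03, -1.76414642e-04]), 'tcp_pos': array([ 0.25379227, -0.62493372,  0.22559859]), 'ee_rot': array([[-9.26538001e-01, -3.76200332e-01, -8.02123067e-04],
       [-3.76201146e-01,  9.26536789e-01,  1.50907699e-03],
       [ 1.75481266e-04,  1.69997680e-03, -9.99998540e-01]]), 'contact_force': array([-0.5327719 ,  0.33420899, -0.02041308]), 'moment': array([-0.02786104, -0.01429427,  0.01630712]), 'grasp_force': 0.0, 'opening': 1.0005518829772617}
scene 398.2426950379213 317.23829744103307 206.64247443605402 [ 0.66147812 -2.67571543  1.05822067] [0.48167204 0.15788589 0.97068608]
top 519.1410135405511 307.42060126051285 205.18050717441042 [ 2.22199554 -2.15762481  0.10845167] [0.0877458  0.5064766  1.30786272]
```

View pics/scene0.png

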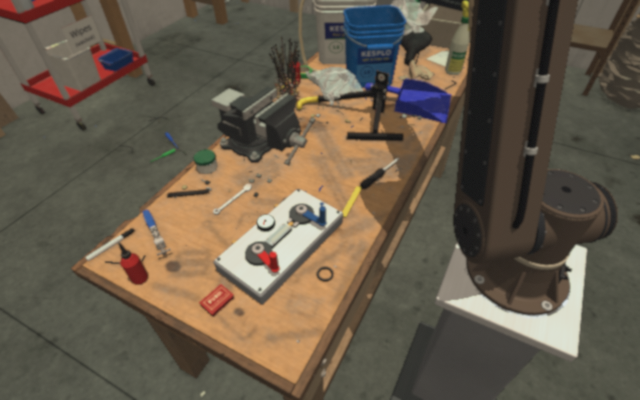

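View pics/top0.png

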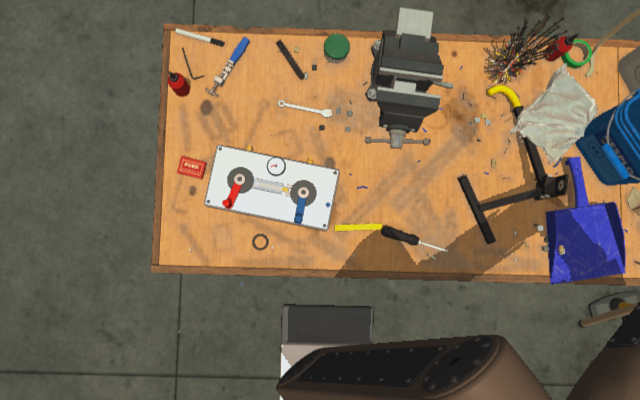

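The scene view shows the panel with the red knob at about (270,262) and the blue at (320,213). In the top view the panel corners are about (219,146), (339,168), (330,229) and (206,207), with the shafts at (240,179) and (303,192).

```bash
cat > h.py <<'E'
import numpy as np, cv2
from cell import sense, read_camera
class Cam:
    def __init__(s,n):
        d=read_camera(n); s.im=d["color"]; s.hsv=cv2.cvtColor(s.im,cv2.COLOR_RGB2HSV)
        s.K=np.array([[d["fx"],0,d["cx"]],[0,d["fy"],d["cy"]],[0,0,1]]); s.R=cv2.Rodrigues(np.array(d["rvec"]))[0]; s.t=np.array(d["tvec"]); s.C=-s.R.T@s.t
    def ray(s,uv,z):
        v=s.R.T@np.linalg.inv(s.K)@np.array([*uv,1.]); return s.C+v*(z-s.C[2])/v[2]
    def pix(s,P):
        p=s.K@(s.R@np.array(P)+s.t); return p[:2]/p[2]
    def blob(s,lo,hi,box):
        m=cv2.inRange(s.hsv,lo,hi); k=np.zeros_like(m); x0,y0,x1,y1=box; k[y0:y1,x0:x1]=m[y0:y1,x0:x1]
        n,l,st,c=cv2.connectedComponentsWithStats(k); i=1+np.argmax(st[1:,4]); return (l==i).astype(np.uint8),c[i]
E
python3 - <<'E'
from h import *
T=Cam("top"); S=Cam("scene"); print(T.C,S.C)
m,c=T.blob((0,0,150),(179,60,255),(195,135,350,240))
cn=max(cv2.findContours(m,cv2.RETR_EXTERNAL,cv2.CHAIN_APPROX_NONE)[0],key=cv2.contourArea)
h=cv2.convexHull(cn); P=np.array([T.ray(p[0],.045)[:2] for p in h],np.float32)
r=cv2.minAreaRect(P); print("panel",r)
a=np.radians(r[2]); 
for k in range(4): print(np.round(cv2.boxPoints(r)[k],4))
big=np.zeros((800,1300,3),np.uint8)
a=cv2.resize(T.im[140:240,195:350],None,fx=5,fy=5,interpolation=2)
b=cv2.resize(S.im[185:305,210:350],None,fx=5,fy=5,interpolation=2)
cv2.imwrite("pics/t.png",a[:,:,::-1]); cv2.imwrite("pics/s.png",b[:,:,::-1])
for n,C,bx in(("T",T,(215,175,345,232)),("S",S,(240,195,345,285))):
    for q,lo,hi in(("red",(0,150,90),(8,255,255)),("blue",(100,120,60),(125,255,255))):
        m,c=C.blob(lo,hi,bx); ys,xs=np.nonzero(m); print(n,q,c,m.sum(),xs.min(),xs.max(),ys.min(),ys.max())
E
```

```text
[0.39786204 0.1268011  1.34177124] [0.1581322  0.70844972 0.81991498]
panel ((0.5449302196502686, 0.1942296177148819), (0.31462201476097107, 0.15399965643882751), 79.96644592285156)
[0.4417 0.0527]
[0.5933 0.0259]
[0.6482 0.3357]
[0.4965 0.3625]
T red [231.84313725 195.65686275] 204 223 241 183 208
T blue [299.60365854 209.78658537] 164 295 305 197 222
S red [269.0877193  259.95614035] 228 258 277 251 271
S blue [315.68595041 216.48760331] 121 304 323 208 224
```

View pics/t.png

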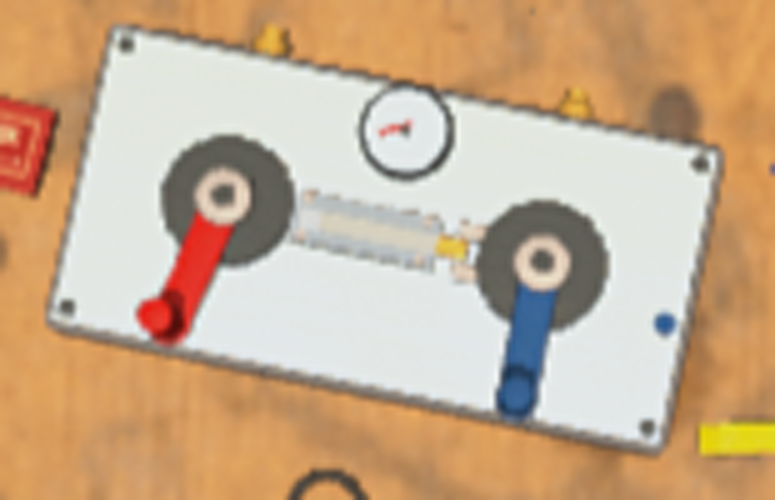

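View pics/s.png

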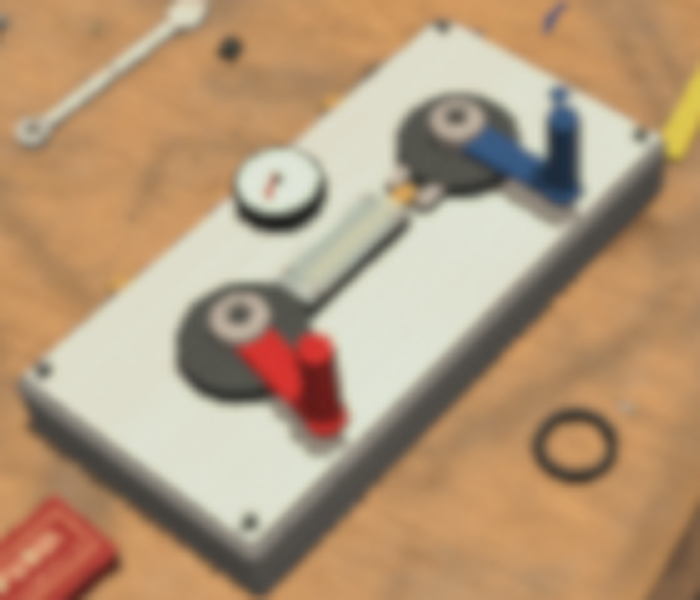

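```bash
python3 - <<'E'
from h import *
T=Cam("top"); S=Cam("scene")
c=np.array([.5449,.1942]); a=np.radians(-10.03); ex=np.array([np.cos(a),np.sin(a)]); ey=np.array([-ex[1],ex[0]])
f=lambda u,v,o:(u/5-.4+o[0],v/5-.4+o[1])
t=(195,140); s=(210,185)
for q,ax,kt,ks,ct,cs in(("red",c+.08*ey,(159,312),(317,347),(223,193),(239,315)),("blue",c-.08*ey,(517,388),(563,117),(542,261),(457,118))):
    print(q,"axis",ax)
    k1=T.ray(f(*kt,t),.119)[:2]; k2=S.ray(f(*ks,s),.119)[:2]
    for k in(k1,k2): d=k-ax; print(" knob",k,np.hypot(*d),np.arctan2(d@ey,-d@ex))
    for z in(.0685,.075): print(" cap",z,T.ray(f(*ct,t),z)[:2],S.ray(f(*cs,s),z)[:2])
for p in((125,44),(700,163),(66,307),(647,428)): # screws, panel coordinates
    P=T.ray(f(*p,t),.045)[:2]-c; print(P@ex,P@ey)
for p in((442,26),(640,134),(42,370),(249,522)):
    P=S.ray(f(*p,s),.045)[:2]-c; print("S",P@ex,P@ey)
E
```

```text
red axis [0.5588331  0.27297734]
 knob [0.49743964 0.29554146] 0.06540869243384428 0.17715166618916492
 knob [0.49459362 0.29828384] 0.06904441370063702 0.20021485132824982
 cap 0.0685 [0.56132586 0.27348234] [0.56173225 0.26997499]
 cap 0.075 [0.56049139 0.27273354] [0.55824097 0.27376794]
blue axis [0.5309669  0.11542266]
 knob [0.46660085 0.12581662] 0.06519986462205883 -0.014956644024104484
 knob [0.46293405 0.12717661] 0.06904073771547586 -0.003976649137983381
 cap 0.0685 [0.53248381 0.11533762] [0.53321811 0.11116967]
 cap 0.075 [0.53179657 0.11539614] [0.52997348 0.11633635]
0.06867749725689508 0.14839687650007352
0.06892782670268623 -0.1475239753316959
-0.06722830784576528 0.14851933734259098
-0.06747678022367004 -0.14802709375000234
S 0.06927088206742811 -0.14917196412312192
S -0.06647483695219804 -0.1500919829758856
S 0.06999627848916358 0.1476355292581541
S -0.06659677803610431 0.1477638495322475
```

```bash
cat >> h.py <<'E'
import json,sys
c=np.array([.5449,.1942])+.001*np.array([.985,-.174]); a0=np.radians(-10.03); ex=np.array([np.cos(a0),np.sin(a0)]); ey=np.array([-ex[1],ex[0]])
def load(): return np.array(json.load(open("cmd.json")))
def rel(cur,tgt):  # pose = x,y,z,heading of tool y, tool pointing down
    h=cur[3]; d=np.array(tgt)-cur
    return [round(-np.sin(h)*d[0]+np.cos(h)*d[1],4),round(np.cos(h)*d[0]+np.sin(h)*d[1],4),round(-d[2],4),round(-d[3],3)]
def plan(tgts):
    """print rows from the commanded pose to each target, store the last"""
    cur=load(); rows=[rel(cur,t) for t in tgts]
    print("; ".join(f"{r[0]:g} {r[1]:g} {r[2]:g} 0 0 {r[3]:g}" for r in rows))
    json.dump(list(map(float,tgts[-1])),open("cmd.json","w"))
def knob(which,th,lag=0.,z=.080,r=.068):
    """hand centred on knob at angle th, shifted by lag along the direction of turning"""
    s=1 if which=="red" else -1
    ax=c+s*.08*ey; e=-np.cos(th)*ex+s*np.sin(th)*ey; t=np.sin(th)*ex+s*np.cos(th)*ey
    p=ax+r*e+lag*t; hd=np.arctan2(t[1],t[0])+np.pi
    return [*p,z,hd]
E
python3 - <<'E'
from h import *
json.dump([.254,-.625,.227,-1.185+np.pi],open("cmd.json","w"))
k=knob("red",.185); print(k)
cur=load(); 
w=[.254,-.625,.38,cur[3]]; w2=[.48,-.2,.38,3.2]; w3=[k[0],k[1],.38,k[3]]; w4=[k[0],k[1],.16,k[3]]
plan([w,w2,w3]); plan([w4,k])
E
```

```text
[np.float64(0.496178473941381), np.float64(0.29676158074965514), 0.08, np.float64(4.352332456409659)]
-0 0 -0.153 0 0 -0; -0.3693 0.3087 -0.153 0 0 -1.243; -0.5712 0.7629 -0.153 0 0 -2.396
0 -0 0.22 0 0 -0; 0 -0 0.3 0 0 -0
```

Emit:
send_rows:
  steps: "0 0 -0.153 0 0 0; 0 0 -0.153 0 0 0; 0 0 -0.153 0 0 0; 0 0 -0.153 0 0 0; -0.3693 0.3087 -0.153 0 0 -1.243; -0.3693 0.3087 -0.153 0 0 -1.243; -0.3693 0.3087 -0.153 0 0 -1.243; -0.3693 0.3087 -0.153 0 0 -1.243; -0.3693 0.3087 -0.153 0 0 -1.243; -0.3693 0.3087 -0.153 0 0 -1.243; -0.3693 0.3087 -0.153 0 0 -1.243; -0.3693 0.3087 -0.153 0 0 -1.243; -0.3693 0.3087 -0.153 0 0 -1.243; -0.3693 0.3087 -0.153 0 0 -1.243; -0.3693 0.3087 -0.153 0 0 -1.243; -0.3693 0.3087 -0.153 0 0 -1.243; -0.3693 0.3087 -0.153 0 0 -1.243"
  hand: 0.35

```text
time_s: 1.72
tcp_pos: [0.4816, -0.1969, 0.3794]
ee_rot: [[0.062, -0.998, 0.0], [-0.998, -0.062, 0.001], [-0.001, -0.0, -1.0]]
contact_force: [1.0, -0.4, 0.5]
opening: 0.351
grasp_force: 0.0
```

```bash
python3 - <<'E'
from h import *
s=sense(); print(s["tcp_pos"],s["opening"],s["time_s"])
json.dump([.48,-.2,.38,3.2],open("cmd.json","w"))
k=knob("red",.185); plan([[k[0],k[1],.38,k[3]]])
E
```

```text
[ 0.48162637 -0.1968523   0.37935717] 0.35144082335296645 1.7167
-0.495 -0.0451 -0 0 0 -1.152
```

Emit:
send_rows:
  steps: "-0.495 -0.0451 0 0 0 -1.152; -0.495 -0.0451 0 0 0 -1.152; -0.495 -0.0451 0 0 0 -1.152; -0.495 -0.0451 0 0 0 -1.152; -0.495 -0.0451 0 0 0 -1.152; -0.495 -0.0451 0 0 0 -1.152; -0.495 -0.0451 0 0 0 -1.152; -0.495 -0.0451 0 0 0 -1.152; -0.495 -0.0451 0 0 0 -1.152; -0.495 -0.0451 0 0 0 -1.152; -0.495 -0.0451 0 0 0 -1.152; -0.495 -0.0451 0 0 0 -1.152; -0.495 -0.0451 0 0 0 -1.152; -0.495 -0.0451 0 0 0 -1.152; -0.495 -0.0451 0 0 0 -1.152; -0.495 -0.0451 0 0 0 -1.152"

```text
time_s: 3.05
tcp_pos: [0.4964, 0.2953, 0.3799]
ee_rot: [[0.935, -0.354, 0.0], [-0.354, -0.935, 0.0], [0.0, -0.0, -1.0]]
contact_force: [-0.1, 0.3, 0.3]
opening: 0.345
grasp_force: 0.0
```

Emit:
send_rows:
  steps: "0 0 0.04 0 0 0; 0 0 0.08 0 0 0; 0 0 0.12 0 0 0; 0 0 0.16 0 0 0; 0 0 0.2 0 0 0; 0 0 0.22 0 0 0; 0 0 0.22 0 0 0; 0 0 0.22 0 0 0"

```text
time_s: 3.72
tcp_pos: [0.4967, 0.2951, 0.16]
ee_rot: [[0.935, -0.354, -0.0], [-0.354, -0.935, -0.001], [0.0, 0.001, -1.0]]
contact_force: [1.0, 0.5, 1.1]
opening: 0.343
grasp_force: 0.0
```

```bash
python3 - <<'E'
from h import *
k=knob("red",.185); print(k); s=sense(); print(s["tcp_pos"],s["ee_rot"][:,1],s["contact_force"],np.cos(k[3]),np.sin(k[3]))
S=Cam("scene"); cv2.imwrite("pics/s2.png",cv2.resize(S.im[150:300,190:360],None,fx=4,fy=4,interpolation=2)[:,:,::-1])
E
```

```text
[np.float64(0.496178473941381), np.float64(0.29676158074965514), 0.08, np.float64(4.352332456409659)]
[0.49667406 0.29513455 0.15995987] [-0.35402479 -0.93523539  0.00110027] [0.96091339 0.47759809 1.06951502] -0.3523271333210038 -0.9358769102429034
```

View pics/s2.png

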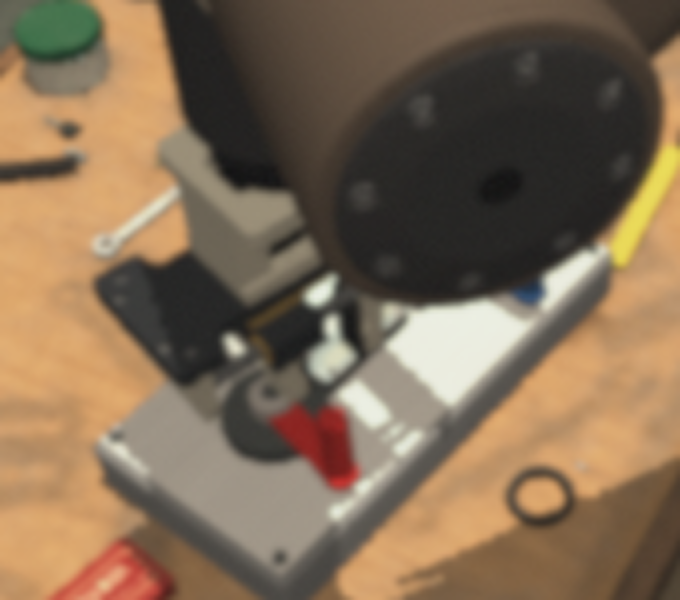

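The picture shows the fingers above the red knob at about (335,450) in the crop, with the loose things undisturbed. I'll descend now.

Emit:
send_rows:
  steps: "0 0 0.02 0 0 0; 0 0 0.035 0 0 0; 0 0 0.045 0 0 0; 0 0 0.055 0 0 0; 0 0 0.065 0 0 0; 0 0 0.075 0 0 0; 0 0 0.08 0 0 0; 0 0 0.08 0 0 0"

```text
time_s: 4.43
tcp_pos: [0.4959, 0.2959, 0.0784]
ee_rot: [[0.936, -0.353, -0.001], [-0.353, -0.936, -0.001], [-0.001, 0.002, -1.0]]
contact_force: [-0.6, -0.3, -0.5]
opening: 0.353
grasp_force: 0.0
```

```bash
python3 - <<'E'
from h import *
k=knob("red",.185); json.dump(list(map(float,k)),open("cmd.json","w"))
s=sense(); print(s["tcp_pos"],s["contact_force"],s["opening"])
# pad contact: lag of hand ahead by half gap - 9mm = ~6 mm
plan([knob("red",t,.006) for t in np.linspace(.185,.8,16)])
E
```

```text
[0.49587227 0.29590975 0.07837994] [-0.64060881 -0.26864502 -0.50054028] 0.35270560406245777
0 -0.006 -0 0 0 -0; 0.0003 -0.0088 -0 0 0 0.041; 0.0007 -0.0115 -0 0 0 0.082; 0.0012 -0.0143 -0 0 0 0.123; 0.0019 -0.017 -0 0 0 0.164; 0.0026 -0.0197 -0 0 0 0.205; 0.0035 -0.0224 -0 0 0 0.246; 0.0045 -0.025 -0 0 0 0.287; 0.0056 -0.0276 -0 0 0 0.328; 0.0067 -0.0301 -0 0 0 0.369; 0.008 -0.0326 -0 0 0 0.41; 0.0094 -0.035 -0 0 0 0.451; 0.0109 -0.0374 -0 0 0 0.492; 0.0125 -0.0397 -0 0 0 0.533; 0.0142 -0.042 -0 0 0 0.574; 0.0159 -0.0441 -0 0 0 0.615
```

Emit:
send_rows:
  steps: "0 -0.006 0 0 0 0; 0.0003 -0.0088 0 0 0 0.041; 0.0007 -0.0115 0 0 0 0.082; 0.0012 -0.0143 0 0 0 0.123; 0.0019 -0.017 0 0 0 0.164; 0.0026 -0.0197 0 0 0 0.205; 0.0035 -0.0224 0 0 0 0.246; 0.0045 -0.025 0 0 0 0.287; 0.0056 -0.0276 0 0 0 0.328; 0.0067 -0.0301 0 0 0 0.369; 0.008 -0.0326 0 0 0 0.41; 0.0094 -0.035 0 0 0 0.451; 0.0109 -0.0374 0 0 0 0.492; 0.0125 -0.0397 0 0 0 0.533; 0.0142 -0.042 0 0 0 0.574; 0.0159 -0.0441 0 0 0 0.615"

```text
time_s: 5.77
tcp_pos: [0.5269, 0.3323, 0.08]
ee_rot: [[0.559, -0.829, -0.0], [-0.829, -0.559, -0.0], [0.0, 0.0, -1.0]]
contact_force: [-1.6, -1.0, -0.1]
opening: 0.349
grasp_force: 0.8
```

```bash
cat >> h.py <<'E'
def rep(which,half):
    s=sense(); p=s["tcp_pos"][:2]; sg=1 if which=="red" else -1
    h=s["ee_rot"][:2,1]; t=-h/np.hypot(*h); ax=c+sg*.08*ey
    kp=p-t*half; d=kp-ax; th=np.arctan2(sg*(d@ey),-d@ex); e=d/np.hypot(*d); tt=np.array([e[1],-e[0]])*sg
    F=s["contact_force"]; cm=load()
    print(f"t {s['time_s']:.1f} th {th:.3f} r {np.hypot(*d)*1e3:.1f} Ft {-F[:2]@t:.1f} Frad {F[:2]@np.array([t[1],-t[0]]):.1f} Fz {F[2]:.1f} op {s['opening']:.3f} cmd-err mm {np.round((cm[:3]-s['tcp_pos'])*1e3,1)} along {(cm[:2]-p)@t*1e3:.1f}")
E
python3 - <<'E'
from h import *
rep("red",.0065)
T=Cam("top"); m,cc=T.blob((0,150,60),(8,255,255),(200,140,345,232)); print(cc,m.sum())
plan([knob("red",t,.006) for t in np.linspace(.8,1.0,10)[1:]])
E
```

```text
t 5.8 th 0.795 r 67.8 Ft 1.9 Frad -0.1 Fz -0.1 op 0.349 cmd-err mm [-0.3  0.1 -0. ] along -0.1
[231.06060606 184.1969697 ] 66
0.0002 -0.0015 -0 0 0 0.022; 0.0003 -0.003 -0 0 0 0.044; 0.0006 -0.0045 -0 0 0 0.067; 0.0008 -0.006 -0 0 0 0.089; 0.0011 -0.0075 -0 0 0 0.111; 0.0014 -0.009 -0 0 0 0.133; 0.0018 -0.0105 -0 0 0 0.156; 0.0021 -0.0119 -0 0 0 0.178; 0.0025 -0.0134 -0 0 0 0.2
```

Emit:
send_rows:
  steps: "0.0002 -0.0015 0 0 0 0.022; 0.0003 -0.003 0 0 0 0.044; 0.0006 -0.0045 0 0 0 0.067; 0.0008 -0.006 0 0 0 0.089; 0.0011 -0.0075 0 0 0 0.111; 0.0014 -0.009 0 0 0 0.133; 0.0018 -0.0105 0 0 0 0.156; 0.0021 -0.0119 0 0 0 0.178; 0.0025 -0.0134 0 0 0 0.2"

```text
time_s: 6.57
tcp_pos: [0.5394, 0.3375, 0.0796]
ee_rot: [[0.383, -0.924, -0.0], [-0.924, -0.383, -0.0], [0.0, 0.0, -1.0]]
contact_force: [-1.8, -1.2, 1.7]
opening: 0.347
grasp_force: 0.8
```

```bash
python3 - <<'E'
from h import *
rep("red",.0065)
plan([knob("red",t,.006) for t in np.linspace(1,1.16,8)[1:]])
E
```

```text
t 6.6 th 0.994 r 67.6 Ft 2.1 Frad 0.5 Fz 1.7 op 0.347 cmd-err mm [-0.2  0.4  0.4] along -0.1
0.0002 -0.0016 -0 0 0 0.023; 0.0003 -0.0031 -0 0 0 0.046; 0.0006 -0.0046 -0 0 0 0.069; 0.0008 -0.0062 -0 0 0 0.091; 0.0011 -0.0077 -0 0 0 0.114; 0.0015 -0.0092 -0 0 0 0.137; 0.0018 -0.0108 -0 0 0 0.16
```

Same rows relative to the tool repeat along the arc.

Emit:
send_rows:
  steps: "0.0002 -0.0016 0 0 0 0.023; 0.0003 -0.0031 0 0 0 0.046; 0.0006 -0.0046 0 0 0 0.069; 0.0008 -0.0062 0 0 0 0.091; 0.0011 -0.0077 0 0 0 0.114; 0.0015 -0.0092 0 0 0 0.137; 0.0018 -0.0108 0 0 0 0.16"

```text
time_s: 7.15
tcp_pos: [0.55, 0.34, 0.0795]
ee_rot: [[0.231, -0.973, -0.0], [-0.973, -0.231, -0.0], [-0.0, 0.0, -1.0]]
contact_force: [-2.2, -1.2, 1.1]
opening: 0.349
grasp_force: 0.8
```

```bash
python3 - <<'E'
from h import *
rep("red",.0065)
plan([knob("red",t,.006) for t in np.linspace(1.16,1.32,8)[1:]])
E
```

```text
t 7.2 th 1.155 r 67.6 Ft 2.4 Frad 0.7 Fz 1.1 op 0.349 cmd-err mm [-0.3  0.4  0.5] along -0.2
0.0002 -0.0016 -0 0 0 0.023; 0.0003 -0.0031 -0 0 0 0.046; 0.0006 -0.0046 -0 0 0 0.069; 0.0008 -0.0062 -0 0 0 0.091; 0.0011 -0.0077 -0 0 0 0.114; 0.0015 -0.0092 -0 0 0 0.137; 0.0018 -0.0108 -0 0 0 0.16
```

Emit:
send_rows:
  steps: "0.0002 -0.0016 0 0 0 0.023; 0.0003 -0.0031 0 0 0 0.046; 0.0006 -0.0046 0 0 0 0.069; 0.0008 -0.0062 0 0 0 0.091; 0.0011 -0.0077 0 0 0 0.114; 0.0015 -0.0092 0 0 0 0.137; 0.0018 -0.0108 0 0 0 0.16"

```text
time_s: 7.73
tcp_pos: [0.5592, 0.3402, 0.0795]
ee_rot: [[0.072, -0.997, -0.003], [-0.997, -0.072, -0.001], [0.001, 0.003, -1.0]]
contact_force: [-9.2, -1.6, 6.8]
opening: 0.349
grasp_force: 4.8
```

```bash
python3 - <<'E'
from h import *
rep("red",.0065)
plan([knob("red",t,.006) for t in np.linspace(1.32,1.48,8)[1:]])
E
```

```text
t 7.7 th 1.290 r 67.3 Ft 9.3 Frad 0.9 Fz 6.8 op 0.349 cmd-err mm [1.4 0.9 0.5] along 1.5
0.0002 -0.0016 -0 0 0 0.023; 0.0003 -0.0031 -0 0 0 0.046; 0.0006 -0.0046 -0 0 0 0.069; 0.0008 -0.0062 -0 0 0 0.091; 0.0011 -0.0077 -0 0 0 0.114; 0.0015 -0.0092 -0 0 0 0.137; 0.0018 -0.0108 -0 0 0 0.16
```

```bash
python3 - <<'E'
from h import *
json.dump(list(map(float,knob("red",1.32,.006))),open("cmd.json","w"))
plan([knob("red",t,.006,z=.081) for t in np.linspace(1.32,1.41,7)[1:]])
E
```

```text
0.0001 -0.001 -0.001 0 0 0.015; 0.0002 -0.002 -0.001 0 0 0.03; 0.0003 -0.0031 -0.001 0 0 0.045; 0.0005 -0.0041 -0.001 0 0 0.06; 0.0006 -0.0051 -0.001 0 0 0.075; 0.0008 -0.0061 -0.001 0 0 0.09
```

Emit:
send_rows:
  steps: "0.0001 -0.001 -0.001 0 0 0.015; 0.0002 -0.002 -0.001 0 0 0.03; 0.0003 -0.0031 -0.001 0 0 0.045; 0.0005 -0.0041 -0.001 0 0 0.06; 0.0006 -0.0051 -0.001 0 0 0.075; 0.0008 -0.0061 -0.001 0 0 0.09"

```text
time_s: 8.23
tcp_pos: [0.5647, 0.3396, 0.0795]
ee_rot: [[-0.017, -1.0, -0.004], [-1.0, 0.017, -0.002], [0.002, 0.004, -1.0]]
contact_force: [-9.6, 0.1, 2.7]
opening: 0.349
grasp_force: 5.0
```

```bash
python3 - <<'E'
from h import *
rep("red",.0065)
plan([knob("red",t,.006,z=.081) for t in np.linspace(1.41,1.45,4)[1:]])
E
```

```text
t 8.2 th 1.371 r 67.0 Ft 9.6 Frad 0.0 Fz 2.7 op 0.349 cmd-err mm [2.1 1.1 1.5] along 2.1
0.0001 -0.0009 -0 0 0 0.013; 0.0002 -0.0018 -0 0 0 0.027; 0.0003 -0.0027 -0 0 0 0.04
```

Emit:
send_rows:
  steps: "0.0001 -0.0009 0 0 0 0.013; 0.0002 -0.0018 0 0 0 0.027; 0.0003 -0.0027 0 0 0 0.04"

```text
time_s: 8.48
tcp_pos: [0.5673, 0.3394, 0.0795]
ee_rot: [[-0.057, -0.998, -0.004], [-0.998, 0.057, -0.002], [0.002, 0.004, -1.0]]
contact_force: [-9.9, 0.1, 2.8]
opening: 0.35
grasp_force: 5.2
```

```bash
python3 - <<'E'
from h import *
rep("red",.0065)
plan([knob("red",t,.006,z=.081) for t in np.linspace(1.45,1.49,4)[1:]])
E
```

```text
t 8.5 th 1.411 r 67.0 Ft 9.9 Frad 0.4 Fz 2.8 op 0.350 cmd-err mm [2.2 0.9 1.5] along 2.1
0.0001 -0.0009 -0 0 0 0.013; 0.0002 -0.0018 -0 0 0 0.027; 0.0003 -0.0027 -0 0 0 0.04
```

Emit:
send_rows:
  steps: "0.0001 -0.0009 0 0 0 0.013; 0.0002 -0.0018 0 0 0 0.027; 0.0003 -0.0027 0 0 0 0.04"

```text
time_s: 8.73
tcp_pos: [0.57, 0.3391, 0.0796]
ee_rot: [[-0.097, -0.995, -0.004], [-0.995, 0.097, -0.002], [0.002, 0.004, -1.0]]
contact_force: [-10.5, 0.5, 2.1]
opening: 0.35
grasp_force: 5.3
```

```bash
python3 - <<'E'
from h import *
rep("red",.0065)
plan([knob("red",t,.006,z=.081) for t in np.linspace(1.49,1.53,4)[1:]])
E
```

```text
t 8.7 th 1.451 r 67.0 Ft 10.5 Frad 0.5 Fz 2.1 op 0.350 cmd-err mm [2.2 0.9 1.4] along 2.1
0.0001 -0.0009 -0 0 0 0.013; 0.0002 -0.0018 -0 0 0 0.027; 0.0003 -0.0027 -0 0 0 0.04
```

Emit:
send_rows:
  steps: "0.0001 -0.0009 0 0 0 0.013; 0.0002 -0.0018 0 0 0 0.027; 0.0003 -0.0027 0 0 0 0.04"

```text
time_s: 8.98
tcp_pos: [0.5719, 0.3386, 0.0795]
ee_rot: [[-0.137, -0.991, -0.005], [-0.991, 0.137, -0.002], [0.002, 0.005, -1.0]]
contact_force: [-15.1, 1.6, 4.2]
opening: 0.35
grasp_force: 7.4
```

```bash
python3 - <<'E'
from h import *
rep("red",.0065)
plan([knob("red",t,.006,z=.081) for t in np.linspace(1.53,1.56,4)[1:]])
E
```

```text
t 9.0 th 1.481 r 66.9 Ft 15.2 Frad 0.5 Fz 4.2 op 0.350 cmd-err mm [2.9 0.8 1.5] along 2.8
0.0001 -0.0007 -0 0 0 0.01; 0.0001 -0.0014 -0 0 0 0.02; 0.0002 -0.002 -0 0 0 0.03
```

Emit:
send_rows:
  steps: "0 -0.0003 0 0 0 0; 0 -0.0003 0 0 0 0"

```text
time_s: 9.15
tcp_pos: [0.5721, 0.3386, 0.0795]
ee_rot: [[-0.136, -0.991, -0.005], [-0.991, 0.136, -0.002], [0.002, 0.005, -1.0]]
contact_force: [-13.7, 1.6, 4.8]
opening: 0.349
grasp_force: 7.1
```

```bash
python3 - <<'E'
from h import *
k=knob("red",1.53,.0063,z=.081); json.dump(list(map(float,k)),open("cmd.json","w"))
rep("red",.0065)
# back off and lift, then over to blue
b=knob("red",1.53,-.003,z=.081); u=b[:2]+[.2]+b[3:]
plan([b,u])
q=knob("blue",0.0,z=.2); 
for h in(q[3]+np.pi,q[3],q[3]-np.pi):
  print(h, "now",u[3]); 
print(q)
E
```

```text
t 9.2 th 1.482 r 66.9 Ft 13.8 Frad 0.3 Fz 4.8 op 0.349 cmd-err mm [3.1 0.7 1.5] along 3.0
0 0.0093 -0 0 0 -0; 0 0.0093 -0.119 0 0 -0
4.537332456409659 now 3.0073324564096584
1.3957398028198653 now 3.0073324564096584
-1.7458528507699278 now 3.0073324564096584
[np.float64(0.46499116083084885), np.float64(0.12709180257838676), 0.2, np.float64(1.3957398028198653)]
```

Emit:
send_rows:
  steps: "0 -0.0005 0 0 0 0; 0 -0.0009 0 0 0 0; 0 -0.0009 0 0 0 0"

```text
time_s: 9.4
tcp_pos: [0.5727, 0.3385, 0.0795]
ee_rot: [[-0.136, -0.991, -0.006], [-0.991, 0.136, -0.002], [0.002, 0.005, -1.0]]
contact_force: [-15.7, 2.1, 5.6]
opening: 0.352
grasp_force: 7.8
```

```bash
python3 - <<'E'
from h import *
k=knob("red",1.53,.0072,z=.081); json.dump(list(map(float,k)),open("cmd.json","w"))
rep("red",.0065)
b=knob("red",1.53,-.001,z=.081); u=b[:2]+[.2]+b[3:]
plan([b,u])
E
```

```text
t 9.4 th 1.492 r 66.9 Ft 15.9 Frad 0.1 Fz 5.6 op 0.352 cmd-err mm [3.4 0.7 1.5] along 3.3
-0 0.0082 -0 0 0 -0; -0 0.0082 -0.119 0 0 -0
```

Emit:
send_rows:
  steps: "0 0.003 0 0 0 0; 0 0.006 0 0 0 0; 0 0.009 0 0 0 0; 0 0.0105 0 0 0 0; 0 0.0105 0 0 0 0"

```text
time_s: 9.82
tcp_pos: [0.5662, 0.3407, 0.0808]
ee_rot: [[-0.135, -0.991, 0.001], [-0.991, 0.135, 0.001], [-0.001, -0.001, -1.0]]
contact_force: [-2.5, 1.0, -1.3]
opening: 0.348
grasp_force: 0.8
```

Emit:
send_rows:
  steps: "0 0 -0.02 0 0 0; 0 0 -0.04 0 0 0; 0 0 -0.07 0 0 0; 0 0 -0.1 0 0 0; 0 0 -0.13 0 0 0; 0 0 -0.13 0 0 0"

```text
time_s: 10.32
tcp_pos: [0.5693, 0.3421, 0.2183]
ee_rot: [[-0.134, -0.991, 0.01], [-0.991, 0.134, 0.006], [-0.008, -0.009, -1.0]]
contact_force: [1.1, -0.1, 2.4]
opening: 0.355
grasp_force: 0.0
```

```bash
python3 - <<'E'
from h import *
k=knob("red",1.53,.0072-.0105,z=.211); json.dump(list(map(float,k)),open("cmd.json","w"))
s=sense(); print(s["tcp_pos"],k,s["contact_force"],s["qpos"])
T=Cam("top"); cv2.imwrite("pics/t3.png",cv2.resize(T.im[140:240,195:350],None,fx=5,fy=5,interpolation=2)[:,:,::-1])
E
```

```text
[0.569292   0.34208648 0.21833615] [np.float64(0.5656500915376246), np.float64(0.34063310731450713), 0.211, np.float64(3.0073324564096584)] [ 1.11061867 -0.08419423  2.42776365] [ 0.83569111  0.33878607 -0.03757155  0.00301004 -1.18320133 -0.97146875]
```

View pics/t3.png

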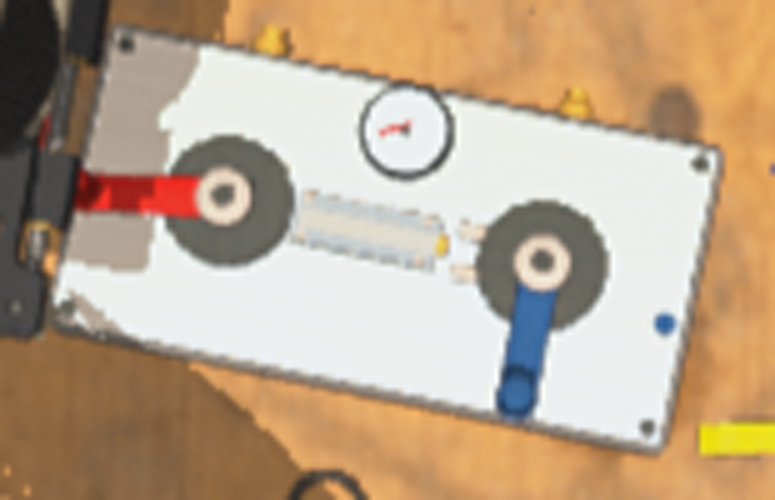

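The brass bolt end has moved out of the lugs, now at about (442,245) in the crop, and the red crank points to the left end. The blue knob is at (517,388).

```bash
python3 - <<'E'
from h import *
q=knob("blue",-.005,z=.2); plan([q])
q2=knob("blue",-.005,z=.081); plan([q2])
plan([knob("blue",t,.006,z=.081) for t in np.linspace(-.005,.25,8)])
E
```

```text
0.2248 0.0712 0.011 0 0 1.617
0 0 0.119 0 0 -0
0 -0.006 -0 0 0 -0; -0.0003 -0.0085 -0 0 0 -0.036; -0.0006 -0.0109 -0 0 0 -0.073; -0.0011 -0.0134 -0 0 0 -0.109; -0.0016 -0.0158 -0 0 0 -0.146; -0.0022 -0.0182 -0 0 0 -0.182; -0.0029 -0.0206 -0 0 0 -0.219; -0.0037 -0.023 -0 0 0 -0.255
```

Emit:
send_rows:
  steps: "0.2248 0.0712 0.011 0 0 1.617; 0.2248 0.0712 0.011 0 0 1.617; 0.2248 0.0712 0.011 0 0 1.617; 0.2248 0.0712 0.011 0 0 1.617; 0.2248 0.0712 0.011 0 0 1.617; 0.2248 0.0712 0.011 0 0 1.617; 0.2248 0.0712 0.011 0 0 1.617; 0.2248 0.0712 0.011 0 0 1.617; 0.2248 0.0712 0.011 0 0 1.617; 0.2248 0.0712 0.011 0 0 1.617; 0.2248 0.0712 0.011 0 0 1.617; 0.2248 0.0712 0.011 0 0 1.617; 0.2248 0.0712 0.011 0 0 1.617; 0.2248 0.0712 0.011 0 0 1.617; 0.2248 0.0712 0.011 0 0 1.617; 0.2248 0.0712 0.011 0 0 1.617; 0.2248 0.0712 0.011 0 0 1.617; 0.2248 0.0712 0.011 0 0 1.617"

```text
time_s: 11.87
tcp_pos: [0.465, 0.1271, 0.1995]
ee_rot: [[-0.984, 0.179, 0.0], [0.179, 0.984, -0.0], [-0.0, -0.0, -1.0]]
contact_force: [-0.1, -0.2, -0.3]
opening: 0.349
grasp_force: 0.0
```

```bash
python3 - <<'E'
from h import *
q=knob("blue",-.005,z=.2); s=sense(); print(q,s["tcp_pos"],s["ee_rot"][:,1],s["opening"],s["qpos"][5])
E
```

```text
[np.float64(0.4650512132828761), np.float64(0.1274264568211096), 0.2, np.float64(1.3907398028198652)] [0.46501124 0.12710403 0.19950643] [ 1.78513768e-01  9.83937414e-01 -2.82321163e-05] 0.34893193718457427 -2.4263269952299704
```

Emit:
send_rows:
  steps: "0 0 0.03 0 0 0; 0 0 0.06 0 0 0; 0 0 0.075 0 0 0; 0 0 0.085 0 0 0; 0 0 0.095 0 0 0; 0 0 0.105 0 0 0; 0 0 0.115 0 0 0; 0 0 0.119 0 0 0; 0 0 0.119 0 0 0; 0 0 0.119 0 0 0"

```text
time_s: 12.7
tcp_pos: [0.4651, 0.1272, 0.0807]
ee_rot: [[-0.984, 0.18, -0.0], [0.18, 0.984, -0.0], [0.0, -0.0, -1.0]]
contact_force: [-0.2, -0.7, 0.0]
opening: 0.346
grasp_force: 0.0
```

Emit:
send_rows:
  steps: "0 -0.003 0 0 0 0; 0 -0.006 0 0 0 0; -0.0003 -0.0085 0 0 0 -0.036; -0.0006 -0.0109 0 0 0 -0.073; -0.0011 -0.0134 0 0 0 -0.109; -0.0016 -0.0158 0 0 0 -0.146; -0.0022 -0.0182 0 0 0 -0.182; -0.0029 -0.0206 0 0 0 -0.219; -0.0037 -0.023 0 0 0 -0.255"

```text
time_s: 13.45
tcp_pos: [0.465, 0.1045, 0.0812]
ee_rot: [[-0.997, -0.076, 0.002], [-0.076, 0.997, 0.002], [-0.002, 0.002, -1.0]]
contact_force: [0.2, 3.0, -2.4]
opening: 0.346
grasp_force: 1.9
```

```bash
python3 - <<'E'
from h import *
rep("blue",.0065)
plan([knob("blue",t,.006,z=.081) for t in np.linspace(.25,.7,14)[1:]])
E
```

```text
t 13.4 th 0.239 r 67.5 Ft 2.9 Frad -0.5 Fz -2.4 op 0.346 cmd-err mm [-0.5 -0.3 -0.2] along 0.2
-0.0002 -0.0023 -0 0 0 -0.035; -0.0006 -0.0047 -0 0 0 -0.069; -0.001 -0.007 -0 0 0 -0.104; -0.0015 -0.0093 -0 0 0 -0.138; -0.002 -0.0116 -0 0 0 -0.173; -0.0027 -0.0139 -0 0 0 -0.208; -0.0034 -0.0161 -0 0 0 -0.242; -0.0042 -0.0184 -0 0 0 -0.277; -0.0051 -0.0206 -0 0 0 -0.312; -0.0061 -0.0227 -0 0 0 -0.346; -0.0071 -0.0248 -0 0 0 -0.381; -0.0082 -0.0269 -0 0 0 -0.415; -0.0094 -0.029 -0 0 0 -0.45
```

Selector is free (0.24 rad, past the lock).

Emit:
send_rows:
  steps: "-0.0002 -0.0023 0 0 0 -0.035; -0.0006 -0.0047 0 0 0 -0.069; -0.001 -0.007 0 0 0 -0.104; -0.0015 -0.0093 0 0 0 -0.138; -0.002 -0.0116 0 0 0 -0.173; -0.0027 -0.0139 0 0 0 -0.208; -0.0034 -0.0161 0 0 0 -0.242; -0.0042 -0.0184 0 0 0 -0.277; -0.0051 -0.0206 0 0 0 -0.312; -0.0061 -0.0227 0 0 0 -0.346; -0.0071 -0.0248 0 0 0 -0.381; -0.0082 -0.0269 0 0 0 -0.415; -0.0094 -0.029 0 0 0 -0.45"

```text
time_s: 14.53
tcp_pos: [0.4762, 0.076, 0.0811]
ee_rot: [[-0.865, -0.502, 0.001], [-0.502, 0.865, 0.001], [-0.002, 0.001, -1.0]]
contact_force: [-2.6, 4.3, -0.3]
opening: 0.353
grasp_force: 1.9
```

```bash
python3 - <<'E'
from h import *
rep("blue",.0065)
plan([knob("blue",t,.006,z=.081) for t in np.linspace(.7,1.25,17)[1:]])
E
```

```text
t 14.5 th 0.694 r 67.9 Ft 5.0 Frad 0.1 Fz -0.3 op 0.353 cmd-err mm [-0.1  0.  -0.1] along -0.1
-0.0002 -0.0023 -0 0 0 -0.034; -0.0006 -0.0047 -0 0 0 -0.069; -0.001 -0.007 -0 0 0 -0.103; -0.0015 -0.0093 -0 0 0 -0.137; -0.002 -0.0115 -0 0 0 -0.172; -0.0027 -0.0138 -0 0 0 -0.206; -0.0034 -0.016 -0 0 0 -0.241; -0.0042 -0.0182 -0 0 0 -0.275; -0.0051 -0.0204 -0 0 0 -0.309; -0.006 -0.0226 -0 0 0 -0.344; -0.007 -0.0247 -0 0 0 -0.378; -0.0081 -0.0268 -0 0 0 -0.413; -0.0093 -0.0288 -0 0 0 -0.447; -0.0105 -0.0308 -0 0 0 -0.481; -0.0118 -0.0327 -0 0 0 -0.516; -0.0132 -0.0347 -0 0 0 -0.55
```

Emit:
send_rows:
  steps: "-0.0002 -0.0023 0 0 0 -0.034; -0.0006 -0.0047 0 0 0 -0.069; -0.001 -0.007 0 0 0 -0.103; -0.0015 -0.0093 0 0 0 -0.137; -0.002 -0.0115 0 0 0 -0.172; -0.0027 -0.0138 0 0 0 -0.206; -0.0034 -0.016 0 0 0 -0.241; -0.0042 -0.0182 0 0 0 -0.275; -0.0051 -0.0204 0 0 0 -0.309; -0.006 -0.0226 0 0 0 -0.344; -0.007 -0.0247 0 0 0 -0.378; -0.0081 -0.0268 0 0 0 -0.413; -0.0093 -0.0288 0 0 0 -0.447; -0.0105 -0.0308 0 0 0 -0.481; -0.0118 -0.0327 0 0 0 -0.516; -0.0132 -0.0347 0 0 0 -0.55"

```text
time_s: 15.87
tcp_pos: [0.5044, 0.0521, 0.0811]
ee_rot: [[-0.475, -0.88, -0.0], [-0.88, 0.475, 0.001], [-0.001, 0.0, -1.0]]
contact_force: [-2.9, 2.4, 2.8]
opening: 0.354
grasp_force: 1.9
```

```bash
python3 - <<'E'
from h import *
rep("blue",.0065)
plan([knob("blue",t,.006,z=.081) for t in np.linspace(1.25,1.35,7)[1:]])
E
```

```text
t 15.9 th 1.239 r 68.7 Ft 3.7 Frad -0.7 Fz 2.8 op 0.354 cmd-err mm [ 0.5  0.5 -0.1] along 0.2
-0.0001 -0.0011 -0 0 0 -0.017; -0.0002 -0.0023 -0 0 0 -0.033; -0.0004 -0.0034 -0 0 0 -0.05; -0.0006 -0.0045 -0 0 0 -0.067; -0.0007 -0.0056 -0 0 0 -0.083; -0.0009 -0.0068 -0 0 0 -0.1
```

Emit:
send_rows:
  steps: "-0.0001 -0.0011 0 0 0 -0.017; -0.0002 -0.0023 0 0 0 -0.033; -0.0004 -0.0034 0 0 0 -0.05; -0.0006 -0.0045 0 0 0 -0.067; -0.0007 -0.0056 0 0 0 -0.083; -0.0009 -0.0068 0 0 0 -0.1"

```text
time_s: 16.37
tcp_pos: [0.511, 0.0496, 0.0806]
ee_rot: [[-0.385, -0.923, -0.0], [-0.923, 0.385, -0.0], [0.0, 0.0, -1.0]]
contact_force: [-4.4, 2.2, 4.3]
opening: 0.35
grasp_force: 2.6
```

```bash
python3 - <<'E'
from h import *
rep("blue",.0065)
plan([knob("blue",t,.006,z=.081) for t in np.linspace(1.35,1.39,4)[1:]])
E
```

```text
t 16.4 th 1.343 r 68.6 Ft 4.9 Frad -0.4 Fz 4.3 op 0.350 cmd-err mm [0.2 0.6 0.4] along -0.0
-0.0001 -0.0009 -0 0 0 -0.013; -0.0002 -0.0018 -0 0 0 -0.027; -0.0003 -0.0027 -0 0 0 -0.04
```

Emit:
send_rows:
  steps: "-0.0001 -0.0009 0 0 0 -0.013; -0.0002 -0.0018 0 0 0 -0.027; -0.0003 -0.0027 0 0 0 -0.04"

```text
time_s: 16.62
tcp_pos: [0.5129, 0.0489, 0.0805]
ee_rot: [[-0.348, -0.937, -0.002], [-0.937, 0.348, -0.0], [0.001, 0.001, -1.0]]
contact_force: [-8.5, 3.6, 8.6]
opening: 0.351
grasp_force: 4.8
```

```bash
python3 - <<'E'
from h import *
rep("blue",.0065)
E
```

```text
t 16.6 th 1.373 r 68.8 Ft 9.3 Frad -0.4 Fz 8.6 op 0.351 cmd-err mm [0.9 0.5 0.5] along 0.7
```

Emit:
send_rows:
  steps: "0 -0.0005 -0.001 0 0 0; 0 -0.001 -0.001 0 0 0; 0 -0.0012 -0.001 0 0 0; 0 -0.0012 -0.001 0 0 0"

```text
time_s: 16.95
tcp_pos: [0.5129, 0.0482, 0.0807]
ee_rot: [[-0.35, -0.937, -0.004], [-0.937, 0.35, -0.001], [0.002, 0.003, -1.0]]
contact_force: [-9.1, 3.4, 1.9]
opening: 0.348
grasp_force: 4.7
```

```bash
python3 - <<'E'
from h import *
json.dump(list(map(float,knob("blue",1.39,.0072,z=.082))),open("cmd.json","w"))
rep("blue",.0065)
E
```

```text
t 16.9 th 1.375 r 69.5 Ft 9.8 Frad -0.0 Fz 1.9 op 0.348 cmd-err mm [2.1 0.8 1.3] along 1.7
```

Emit:
send_rows:
  steps: "0 0.003 0 0 0 0; 0 0.006 0 0 0 0; 0 0.0085 0 0 0 0; 0 0.0085 0 0 0 0; 0 0.0085 0 0 0 0"

```text
time_s: 17.37
tcp_pos: [0.5072, 0.0516, 0.0817]
ee_rot: [[-0.349, -0.937, 0.001], [-0.937, 0.349, 0.0], [-0.0, -0.001, -1.0]]
contact_force: [-0.2, 0.3, 0.7]
opening: 0.351
grasp_force: 0.0
```

Emit:
send_rows:
  steps: "0 0 -0.02 0 0 0; 0 0 -0.04 0 0 0; 0 0 -0.07 0 0 0; 0 0 -0.1 0 0 0; 0 0 -0.14 0 0 0; 0 0 -0.18 0 0 0; 0 0 -0.22 0 0 0; 0 0 -0.22 0 0 0; 0 0 -0.22 0 0 0"

```text
time_s: 18.12
tcp_pos: [0.5082, 0.0519, 0.3045]
ee_rot: [[-0.349, -0.937, 0.006], [-0.937, 0.349, 0.002], [-0.004, -0.004, -1.0]]
contact_force: [1.0, 0.6, -1.4]
opening: 0.352
grasp_force: 0.0
```

```bash
python3 - <<'E'
from h import *
S=Cam("scene");T=Cam("top")
a=cv2.resize(T.im[130:260,165:365],(800,520),interpolation=2)
cv2.imwrite("pics/t4.png",a[:,:,::-1])
E
```

```text
(no output)
```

View pics/t4.png

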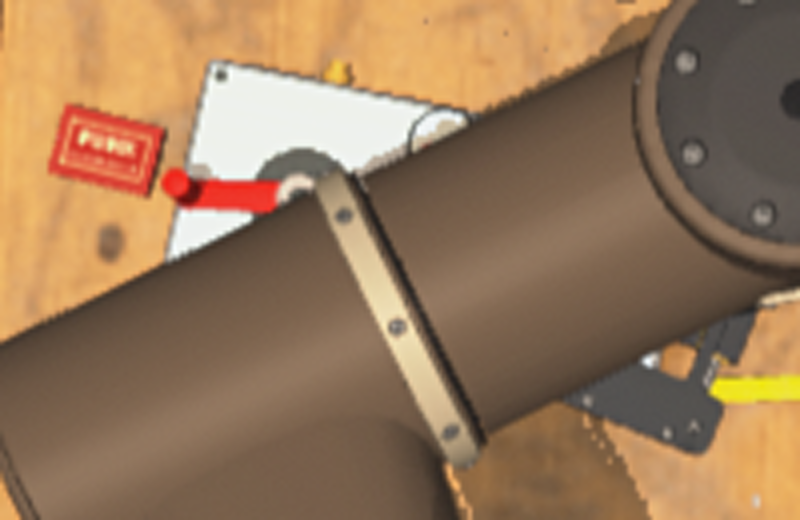

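The red crank is still pointing left in this view, but the arm hides the blue one. I'll move it aside to check.

Emit:
send_rows:
  steps: "0.033 -0.012 0 0 0 0; 0.066 -0.024 0 0 0 0; 0.1 -0.037 0 0 0 0; 0.133 -0.05 0 0 0 0; 0.167 -0.062 0 0 0 0; 0.2 -0.074 0 0 0 0; 0.233 -0.087 0 0 0 0; 0.267 -0.1 0 0 0 0; 0.3 -0.11 0 0 0 0; 0.328 -0.122 0 0 0 0; 0.328 -0.122 0 0 0 0; 0.328 -0.122 0 0 0 0; 0.328 -0.122 0 0 0 0"

```text
time_s: 19.3
tcp_pos: [0.506, -0.2984, 0.2999]
ee_rot: [[-0.35, -0.937, -0.003], [-0.937, 0.35, 0.001], [0.0, 0.003, -1.0]]
contact_force: [0.2, -0.1, 1.2]
opening: 0.347
grasp_force: 0.0
```

```bash
python3 - <<'E'
from h import *
T=Cam("top")
cv2.imwrite("pics/t5.png",cv2.resize(T.im[130:260,165:365],(800,520),interpolation=2)[:,:,::-1])
E
```

```text
(no output)
```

View pics/t5.png

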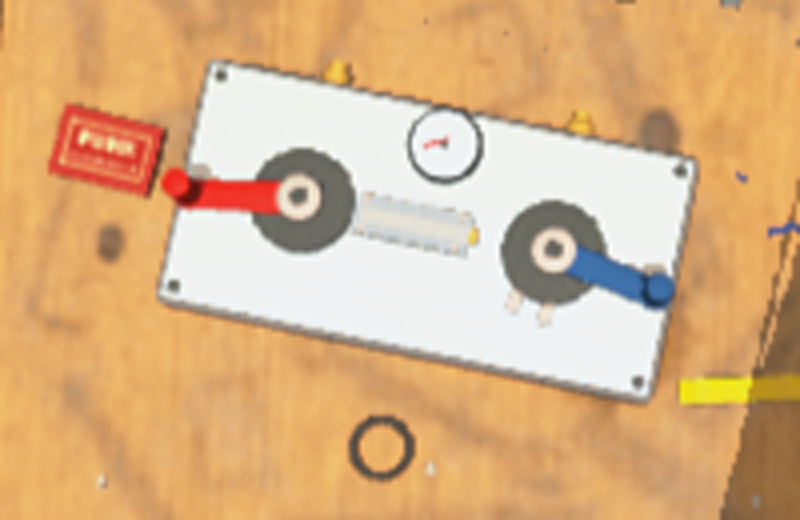

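The blue knob at about (655,290) is at the end stop, the bolt at (473,237) is drawn, and the tin, ring and yellow lever haven't moved.

```bash
python3 - <<'E'
from h import *
T=Cam("top"); p=T.ray((655/4-.4+165,290/4-.4+130),.119)[:2]-(c-.08*ey); print(np.hypot(*p),np.arctan2(-p@ey,-p@ex))
from cell import close_job
print(close_job())
E
```

```text
0.0661048780785096 1.3175807688013161
the job is handed in; nothing more can be done
None
```

The panel is safe and the job is handed in: the red isolator was pushed home and held at about 16 N, which drew the brass bolt; then the blue selector went to its end stop at under 10 N of push, read about 1.32 rad in the last picture, and was let go, with the tin, ring and yellow lever unmoved.

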